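Start the holding timer for the fresh batch

ROBOT

A 6-joint arm with a two-finger parallel gripper is mounted at the origin on the work surface. World frame = base frame: x ahead of the robot, y to its left, z up, the work surface at z = 0. Lengths are in m, angles in degrees, forces in N, time in s.
With the tool pointing down it reaches from about 0.375 to 0.9 m from the base axis. Payload 3.1 kg.
Tool frame: the origin (TCP) lies between the finger pads; the fingertips stand bot.tip_extent ahead of it and the grasp point (between the pads) lies 2 mm behind it (bot.tip_extent is the distance from the TCP to the fingertips, in m); z points along the fingers, y is the direction in which the jaws open and shut (so a half turn about z gives the same grasp; the last joint's range is limited). The gripper opens to 87 mm and grips with 3 to 60 N. Pads are 19 mm wide; open, the fingers measure 117 mm over their backs; the gripper's body (75 mm by 190 mm) begins 51 mm behind the grasp point.
Start: joints at [56.064, 30.224, 82.088, -0, 67.689, -10.227], TCP at [0.251, 0.572, 0.24] pointing down, gripper open.
Joint ranges: [-176.69, 176.69], [-43.24, 126.21], [12.49, 139.97], [-82, 262], [0, 151.66], [-163.58, 163.58]. Speed limits (degrees/s): [159.86, 159.86, 180, 180, 180, 180].

INTERFACE

Orientations are given as a 3x3 rotation matrix whose columns are the frame's x, y, z axes.
In Python, from rig import bot, imaging, recognise, masks_of, mark_of gives the robot as it stands.
- The arm moves only by the tool send_rows, never from a script. Its argument "plan" is a list that holds one entry, the list of rows, each a list of 5 numbers: the shift along the world's x, y, z normalised to -1 to 1, where 1 is 0.03 m, then the turn about the world's z normalised to -1 to 1, where 1 is 0.1 rad, then the closure, from -1 (fully open) to 1 (shut). A call has 1 to 20 rows; each row shifts and turns the commanded pose from where the row before left it; what a row does not reach is not made up. A row lasts 1/10 s, in which the tool goes at most 50 mm and 8.59 degrees, less where a joint would pass 70% of its speed; a pose out of reach is approached as far as the arm can. A call with a number of a shift or a turn outside -1 to 1 is refused whole. A call with a gripper value outside its range is refused whole. The fingers move at their own pace and stop on an object; the grip force is fixed at half the most. Time passes only in rows, so rows that do not move let the fingers close. It gives the time, the measured TCP pose, the force and the opening at its end, in the units of the state.
- bot.read_state(): the state, without advancing time (a new reading comes with each control period).
- imaging.capture(name): name is "scene" or "side" or "wrist"; returns a dict with "img" (480x640x3 uint8, blue, green, red), "mtx" (3x3 intrinsics, pixels), "pose" (4x4, takes a point from camera to world coordinates); the wrist camera has in their place "T_tool_cam" (4x4, takes a point from camera to tool coordinates, whose origin is the TCP and whose axes are the flange's). Camera axes: x right, y down, z forward; pixel columns grow to the right and rows downward; lengths in m; the calibration is good to about 2 mm. A picture is of the moment at which its call begins: read the wrist's pose just before it. There is no depth.
- bot.hand_in(): hands the job in, once; it reports no verdict.
Trained networks look in the newest picture that a camera, given by its name, has taken for a name from the list of things; names that differ only in an ending like _2 or _b are one class to them, and where a whole thing is asked for, a point or a joint stands for the part that bears it (a point fixed in the world has none). Each returns a list of dicts, best first, with "conf" (0 to 1); they miss things now and then, are a little off and sometimes report something else, mostly with a low value. They report only what shows in the picture. A call takes as long as a camera call.
- recognise(camera, target): "at" ([x, y, z] in m, in world coordinates, good to about 4 mm: the middle of the surface that is visible of it).
- masks_of(camera, target): "region" (480x640 bool, what is visible of it).
- mark_of(camera, target): "at" ([x, y, z] in m, in world coordinates, good to about 4 mm: a listed point, or the origin of a listed thing).
The state is a dict: "time_s": time; "joint_positions": joint angles; "qvel": joint speeds; "tau": joint torques, N m; "position": TCP position; "tcp_rot": TCP orientation; "force": force on the tool from outside, world axes, zero at the start; "moment": the same for the moment, N m; "opening": opening from 0.0 (shut) to 1.0 (fully open).
Only numpy, scipy, OpenCV 4.12 (cv2) and the standard library are available. Lean on these libraries where they do the work, as an engineer would, in place of code of your own. Each camera call takes 0.05 s, during which the arm holds its last target.

TASK

A batch of fried rings has just gone into one of the three pans of the holding station; start its timer. With your fingertips, lightly press the large round key of the matching timer channel (left, middle or right, the same place as the pan with the rings) well down for a moment, let it spring back, and draw your hand back at least a hand's width clear of the timer. Press no other key, do not lift or shove the timer, do not touch the rings, and leave the pan cover, shaker, dish and tongs where they are.

Things in the scene. Friction and masses are not known exactly. Their poses are not given: they have to be found in the camera images.
- station: Fixed silver frame 330 (x) x 560 (y) x 96 mm high for three pans side by side, 175 mm apart: left (+y), middle, right (-y) as seen from the robot. Origin at the centre of its underside, on the counter; x points away from the robot, y along the row to the left, z up. Turned by at most 8 degrees; the timer is turned with it within 2 degrees.
- pan_rings: The steel pan that holds the batch of fried rings; it may be in the left, middle or right place of the station. Outer rim 262 (x) x 162 (y) mm, 65 mm deep, floor 3 mm thick. Origin at the centre of its underside, 35 mm above the counter; axes as the station's. Its rim is 100 mm above the counter.
- pan_covered: A pan of the same size, in another place of the station, closed by the flat steel cover. Origin and axes as pan_rings.
- pan_empty: A pan of the same size, open and empty, in the remaining place. Origin and axes as pan_rings.
- timer: Loose three-channel timer on rubber feet, 560 (y) x 111 mm, 1.5 kg, close in front of the station. Black face sloping 15 degrees to the robot, 34 mm high at the near edge, 61 mm at the far one. Channels left, middle, right as the pans, within 30 mm of in line. Each: dark display (far half), round start key and, 50 mm to its right (-y), oblong clear key (near half). Origin on the counter under its centre, y to the left.
- start_left (a joint): Travel of the round start key of the left channel: 0 up, 0.006 m fully down. Spring key: 1 N to start moving, 3 N half way, 5 N fully down, moves square to the sloping face, springs back by itself. It counts as pressed at 3 mm, held 0.1 s.
- start_left_top (a point): Centre of the flat top of the left channel's round start key: 29 mm diameter, standing 10 mm proud of the face when up, centred at y = +175 mm and x = -27 mm in the timer's frame, top about 49 mm above the counter. Moves with the key. Its z axis is square to the face.
- start_middle (a joint): Travel of the round start key of the middle channel: 0 up, 0.006 m fully down. Spring key: 1 N to start moving, 3 N half way, 5 N fully down, moves square to the sloping face, springs back by itself. It counts as pressed at 3 mm, held 0.1 s.
- start_middle_top (a point): Centre of the flat top of the middle channel's round start key: 29 mm diameter, standing 10 mm proud of the face when up, centred at y = +0 mm and x = -27 mm in the timer's frame, top about 49 mm above the counter. Moves with the key. Its z axis is square to the face.
- start_right (a joint): Travel of the round start key of the right channel: 0 up, 0.006 m fully down. Spring key: 1 N to start moving, 3 N half way, 5 N fully down, moves square to the sloping face, springs back by itself. It counts as pressed at 3 mm, held 0.1 s.
- start_right_top (a point): Centre of the flat top of the right channel's round start key: 29 mm diameter, standing 10 mm proud of the face when up, centred at y = -175 mm and x = -27 mm in the timer's frame, top about 49 mm above the counter. Moves with the key. Its z axis is square to the face.
- clear_left (a joint): Travel of the oblong clear key of the left channel: 0 up, 0.006 m fully down, same spring as the start keys. Not to be pressed.
- clear_left_top (a point): Centre of the top of the left channel's oblong clear key: 12 mm (along the timer) x 24 mm, standing 8 mm proud, 50 mm to the right (-y) of the same channel's start key.
- clear_middle (a joint): Travel of the oblong clear key of the middle channel: 0 up, 0.006 m fully down, same spring as the start keys. Not to be pressed.
- clear_middle_top (a point): Centre of the top of the middle channel's oblong clear key: 12 mm (along the timer) x 24 mm, standing 8 mm proud, 50 mm to the right (-y) of the same channel's start key.
- clear_right (a joint): Travel of the oblong clear key of the right channel: 0 up, 0.006 m fully down, same spring as the start keys. Not to be pressed.
- clear_right_top (a point): Centre of the top of the right channel's oblong clear key: 12 mm (along the timer) x 24 mm, standing 8 mm proud, 50 mm to the right (-y) of the same channel's start key.
- ring_a: Golden-brown fried dough ring, firm, 89 mm across, 21 mm thick, 40 g, in pan_rings: the nearer to the robot. Origin at the centre of its underside. Not to be touched.
- ring_b: Golden-brown fried dough ring, firm, 89 mm across, 21 mm thick, 40 g, in pan_rings: the farther. Origin at the centre of its underside. Not to be touched.
- ring_c: Golden-brown fried dough ring, firm, 89 mm across, 21 mm thick, 40 g, in pan_rings: lying on top of the other two. Origin at the centre of its underside. Not to be touched.
- cover: Loose flat steel cover 258 x 156 mm on pan_covered, with a low wire handle up to 30 mm above its underside (130 mm above the counter). Origin at the centre of its underside. Bystander.
- shaker: Loose steel sugar shaker standing near the front right corner of the station, 72 mm diameter, 120 mm high. Origin at the centre of its underside. Bystander.
- dish: Loose small open steel dish beyond the timer's right end, 90 mm across, 36 mm high. Origin at the centre of its underside. Bystander.
- tongs: Loose steel tongs with black tips lying on the counter beside the left ends of timer and station, its length (own y axis, hinge end at +y) pointing roughly towards or away from the robot, 253 mm long, 46 mm wide, 22 mm high. Origin under the middle. Bystander.

How it is judged (in metres and radians):
On the way:
1. the round start key of the channel matching the pan with the rings is pressed at least 3 mm (((y of pan_rings in the frame of station above 0.0875 m and value of joint start_left above 0.003 m) or (y of pan_rings in the frame of station between -0.0875 and 0.0875 m and value of joint start_middle above 0.003 m) or (y of pan_rings in the frame of station below -0.0875 m and value of joint start_right above 0.003 m))), for 0.1 s.
At the end, for the whole second after the job is handed in: Every key has sprung back up (under 1 mm); the hand is more than 100 mm from every key; the timer stands at rest within 10 mm of where it was; rings, pan cover, shaker, dish and tongs are within 15 mm of where they were (value of joint each of start_left, start_middle, start_right, clear_left, clear_middle, clear_right below 0.001 m and distance between the grasp point and start_left_top above 0.1 m and distance between the grasp point and start_middle_top above 0.1 m and distance between the grasp point and start_right_top above 0.1 m and distance between the grasp point and clear_left_top above 0.1 m and distance between the grasp point and clear_middle_top above 0.1 m and distance between the grasp point and clear_right_top above 0.1 m and distance of timer from where it was at the start of the episode below 0.01 m and linear speed of timer below 0.02 m/s and angle between timer's own z axis and vertical below 0.05 rad and distance of each of ring_a, ring_b, ring_c, cover, shaker, dish, tongs from where it was at the start of the episode below 0.015 m); the robot touches nothing.
It fails at once if a key other than the start key of the pan holding the rings is pressed (more than 1.5 mm) (value of joint any of clear_left, clear_middle, clear_right above 0.0015 m or (not (y of pan_rings in the frame of station above 0.0875 m) and value of joint start_left above 0.0015 m) or (not (y of pan_rings in the frame of station between -0.0875 and 0.0875 m) and value of joint start_middle above 0.0015 m) or (not (y of pan_rings in the frame of station below -0.0875 m) and value of joint start_right above 0.0015 m)).
It fails at once if the timer is pushed with more than 20 N (contact force between any of the fingers, the arm and timer above 20 N).
It fails at once if the timer is shoved, lifted or carried (more than 10 mm) (distance of timer from where it was at the start of the episode above 0.01 m).
It fails at once if the fried rings are touched (1 N) or disturbed (15 mm) (contact force between any of the fingers, the arm and ring_a above 1 N or contact force between any of the fingers, the arm and ring_b above 1 N or contact force between any of the fingers, the arm and ring_c above 1 N or distance of any of ring_a, ring_b, ring_c from where it was at the start of the episode above 0.015 m).
It fails at once if the pan cover, shaker, dish or tongs are moved (15 mm) (distance of any of cover, shaker, dish, tongs from where it was at the start of the episode above 0.015 m).
It also fails if it takes over 32 s, if anything falls off the work surface, if the arm or the gripper's body presses on something with over 40 N, if the wrist force passes 120 N, or if a joint passes its speed limit or range.

## Working session

There is one attempt and no reset: what is moved stays moved. The work goes in short steps, Python scripts to look and compute and a tool call to move; the robot and the scene stay as the last step left them, time stands still between calls to the robot, and variables do not carry over. Pictures are saved under pics/ and viewed, and the job is handed in when it is done.

Besides the shell and the picture viewer there is one more tool, called after "Request:" in YAML: its name, and indented under it one key for each argument. send_rows: Moves the arm, as the interface text tells. Its arguments: {"type":"object","properties":{"plan":{"type":"array"}},"required":["plan"]}

```bash
mkdir -p pics
python3 - <<'E'
from rig import bot, imaging, recognise, masks_of, mark_of
import cv2
s=bot.read_state();print(s['time_s'],s['position'],s['tcp_rot'],s['opening'],bot.tip_extent,s['force'])
for c in ['scene','side']:
    d=imaging.capture(c);cv2.imwrite(f'pics/{c}0.png',d['img'])
    for n in ['station','pan_rings','timer','start_left_top','start_middle_top','start_right_top','clear_left_top','clear_middle_top','clear_right_top','ring_c','pan_covered','pan_empty','shaker','tongs','cover']:
        print(c,n,[( [round(float(v),3) for v in r['at']],round(r['conf'],2)) for r in mark_of(c,n)[:3]])
print(bot.read_state()['time_s'])
E
```

```text
0.0 [0.25090061 0.57168149 0.2386002 ] [[-9.15587797e-01  4.02116426e-01 -1.16850402e-03]
 [ 4.02117956e-01  9.15586204e-01 -1.74737905e-03]
 [ 3.67216342e-04 -2.06975539e-03 -9.99997791e-01]] 0.9979384629886715 0.017 [-0.75027406 -0.00240371 -0.19903284]
scene station []
scene pan_rings [([0.676, 0.21, 0.036], 0.87)]
scene timer [([0.457, -0.002, 0.0], 0.91)]
scene start_left_top [([0.413, 0.172, 0.049], 0.42), ([0.701, 0.218, 0.038], 0.39), ([0.606, 0.198, 0.038], 0.3)]
scene start_middle_top [([0.432, -0.002, 0.052], 0.41)]
scene start_right_top [([0.456, -0.173, 0.052], 0.47)]
scene clear_left_top [([0.678, 0.206, 0.031], 0.62), ([0.422, 0.119, 0.047], 0.56)]
scene clear_middle_top [([0.437, -0.053, 0.046], 0.59)]
scene clear_right_top [([0.459, -0.228, 0.045], 0.42), ([0.412, 0.167, 0.047], 0.27)]
scene ring_c [([0.603, 0.197, 0.038], 0.74), ([0.654, 0.21, 0.059], 0.65), ([0.706, 0.217, 0.039], 0.63)]
scene pan_covered [([0.518, 0.388, -0.0], 0.65), ([0.676, 0.209, 0.032], 0.44)]
scene pan_empty [([0.708, -0.136, 0.035], 0.72), ([0.452, -0.355, 0.003], 0.49), ([0.633, -0.341, 0.
[... 478 characters left out ...]
0.176, 0.052], 0.62)]
side clear_left_top [([0.416, 0.124, 0.049], 0.36)]
side clear_middle_top [([0.441, -0.056, 0.043], 0.46), ([0.429, -0.0, 0.054], 0.37), ([0.453, -0.174, 0.05], 0.36)]
side clear_right_top [([0.458, -0.224, 0.041], 0.52)]
side ring_c [([0.602, 0.201, 0.039], 0.73), ([0.656, 0.207, 0.065], 0.63), ([0.704, 0.213, 0.035], 0.47)]
side pan_covered [([0.692, 0.033, 0.032], 0.94)]
side pan_empty [([0.71, -0.135, 0.032], 0.7), ([0.705, 0.216, 0.039], 0.66)]
side shaker [([0.632, -0.342, -0.0], 0.84)]
side tongs [([0.686, 0.032, 0.099], 0.74), ([0.512, 0.389, -0.0], 0.66)]
side cover [([0.688, 0.034, 0.101], 0.88), ([0.661, 0.21, 0.063], 0.32), ([0.454, -0.178, 0.055], 0.2)]
1.6
```

View pics/scene0.png

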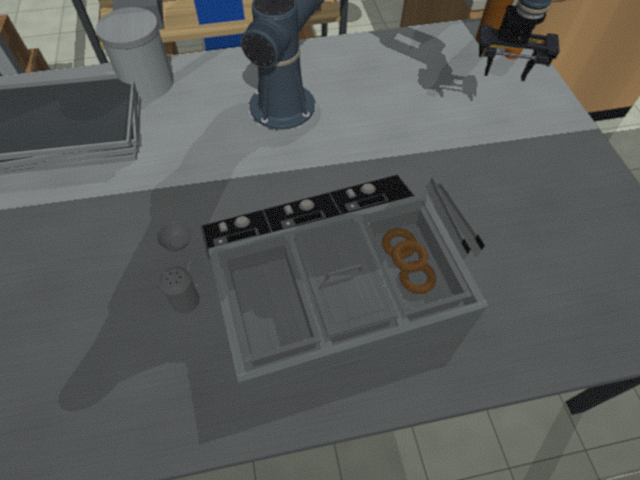

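View pics/side0.png

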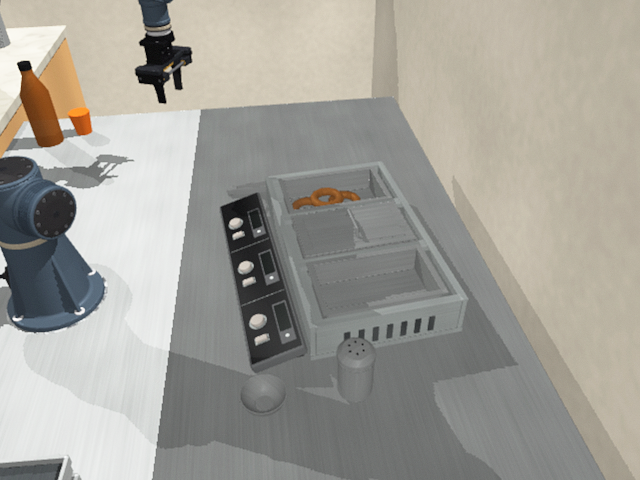

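The rings are in the left pan: far right in the scene view at (410,260), since that camera faces the robot, and at y=+0.21 from the networks. The left start key is at scene pixel (368,188), and both views put it at about (0.412, 0.171, 0.048). The timer is yawed about 6.8°. I'll shut the gripper and move above the key.

Request:
send_rows:
  plan:
    - [[0.33,-0.83,0,0.33,1],[0.33,-0.83,0,0.33,1],[0.33,-0.83,0,0.33,1],[0.33,-0.83,0,0.33,1],[0.33,-0.83,0,0.33,1],[0.33,-0.83,0,0.33,1],[0.33,-0.83,0,0.33,1],[0.33,-0.83,0,0.33,1],[0.33,-0.83,0,0.33,1],[0.33,-0.83,0,0.33,1],[0.33,-0.83,0,0.33,1],[0.33,-0.83,0,0.33,1],[0.33,-0.83,0,0.33,1],[0.33,-0.83,0,0.33,1],[0.33,-0.83,0,0.33,1],[0.33,-0.83,0,0.33,1],[0,0,0,0,1],[0,0,0,0,1]]

```text
time_s: 3.4
position: [0.4098, 0.1737, 0.2397]
tcp_rot: [[-0.994, -0.112, -0.0], [-0.112, 0.994, 0.001], [-0.0, 0.0, -1.0]]
force: [-0.7, 0.5, -0.7]
opening: 0.006
```

```bash
cat > look.py <<'E'
from rig import bot, imaging, recognise, masks_of, mark_of
import cv2,sys
tag=sys.argv[1]
s=bot.read_state();print(s['time_s'],s['position'],s['tcp_rot'].round(3) if hasattr(s['tcp_rot'],'round') else s['tcp_rot'],s['opening'],s['force'])
for c in ['wrist','scene','side']:
    d=imaging.capture(c);cv2.imwrite(f'pics/{c}{tag}.png',d['img'])
    if c=='wrist':
        print(d['T_tool_cam'].round(3).tolist(),d['mtx'].tolist())
    for n in ['start_left_top','clear_left_top','start_middle_top']:
        print(c,n,[( [round(float(v),4) for v in r['at']],round(r['conf'],2)) for r in mark_of(c,n)[:3]])
E
python3 look.py 1
```

```text
3.4 [0.40977726 0.17365195 0.23965918] [[-0.994 -0.112 -0.   ]
 [-0.112  0.994  0.001]
 [-0.     0.    -1.   ]] 0.005766316361742284 [-0.71580574  0.53122415 -0.67955055]
[[0.0, -0.959, -0.282, 0.078], [1.0, 0.0, -0.0, -0.0], [0.001, -0.282, 0.959, -0.145], [0.0, 0.0, 0.0, 1.0]] [[335.2574125476862, 0.0, 323.7638368967953], [0.0, 335.2574125476862, 239.11927312112272], [0.0, 0.0, 1.0]]
wrist start_left_top [([0.4112, 0.1695, 0.0444], 0.85)]
wrist clear_left_top [([0.4189, 0.1197, 0.0452], 0.84)]
wrist start_middle_top []
scene start_left_top [([0.4132, 0.1712, 0.0482], 0.65)]
scene clear_left_top [([0.419, 0.1201, 0.047], 0.43)]
scene start_middle_top [([0.4339, -0.0031, 0.0495], 0.61)]
side start_left_top [([0.4124, 0.1657, 0.0465], 0.54), ([0.4515, -0.1799, 0.0524], 0.27)]
side clear_left_top [([0.4144, 0.1218, 0.0472], 0.57)]
side start_middle_top [([0.4319, -0.0014, 0.0538], 0.41), ([0.6703, 0.2098, 0.0358], 0.35)]
```

View pics/wrist1.png

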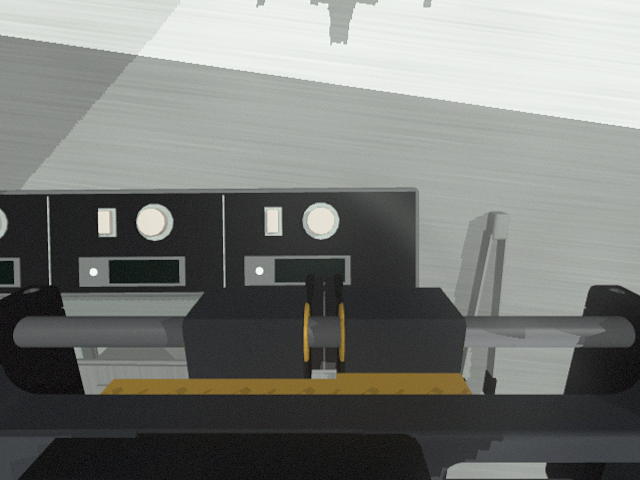

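View pics/side1.png

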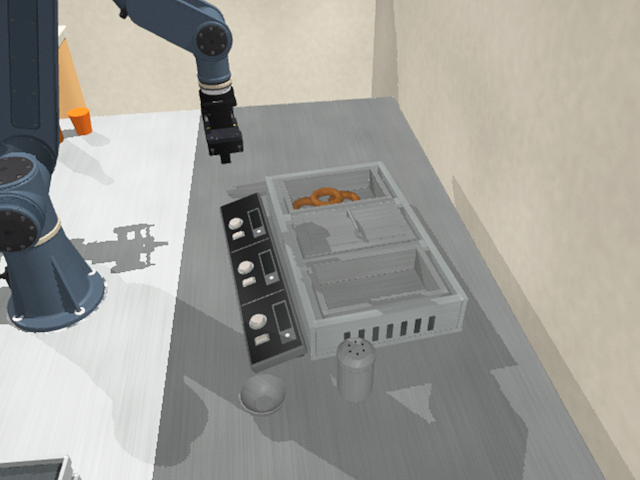

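The wrist view shows the left start key at (321,220), which back-projects to about (0.4105–0.412, 0.1705), matching the networks. Its clear key is at (273,220). I'll descend to just above the key, aiming about 3 mm short in x because of the slope.

Request:
send_rows:
  plan:
    - [[-0.05,-0.12,0,0,1],[0,0,-0.9,0,1],[0,0,-0.9,0,1],[0,0,-0.9,0,1],[0,0,-0.9,0,1],[0,0,-0.9,0,1],[0,0,-0.8,0,1],[0,0,-0.15,0,1],[0,0,0,0,1],[0,0,0,0,1]]

```text
time_s: 5.0
position: [0.4088, 0.1703, 0.0768]
tcp_rot: [[-0.993, -0.114, 0.001], [-0.114, 0.993, 0.0], [-0.001, 0.0, -1.0]]
force: [-0.4, 0.8, 0.7]
opening: 0.007
```

```bash
python3 look.py 2; python3 -c "
import cv2
for c,(x,y) in {'side':(200,140),'scene':(310,130)}.items():
    cv2.imwrite(f'pics/{c}2c.png',cv2.resize(cv2.imread(f'pics/{c}2.png')[y:y+120,x:x+130],None,fx=5,fy=5,interpolation=cv2.INTER_CUBIC))"
```

```text
5.0 [0.40878812 0.17026296 0.07679722] [[-0.993 -0.114  0.001]
 [-0.114  0.993  0.   ]
 [-0.001  0.    -1.   ]] 0.006861721599272605 [-0.41395713  0.80529222  0.71330723]
[[0.0, -0.959, -0.282, 0.078], [1.0, 0.0, -0.0, -0.0], [0.001, -0.282, 0.959, -0.145], [0.0, 0.0, 0.0, 1.0]] [[335.2574125476862, 0.0, 323.7638368967953], [0.0, 335.2574125476862, 239.11927312112272], [0.0, 0.0, 1.0]]
wrist start_left_top [([0.4131, 0.1688, 0.0445], 0.77)]
wrist clear_left_top [([0.4178, 0.1189, 0.0456], 0.63)]
wrist start_middle_top [([0.4368, -0.0057, 0.0498], 0.84)]
scene start_left_top [([0.6543, 0.2094, 0.0592], 0.7), ([0.4135, 0.1711, 0.0456], 0.55)]
scene clear_left_top [([0.4205, 0.1215, 0.0448], 0.45)]
scene start_middle_top [([0.4376, -0.0022, 0.0491], 0.62)]
side start_left_top [([0.4132, 0.1707, 0.0479], 0.5)]
side clear_left_top [([0.5132, 0.388, -0.0016], 0.73), ([0.4151, 0.1182, 0.0461], 0.42), ([0.4594, 0.0053, -0.002], 0.21)]
side start_middle_top [([0.454, -0.3493, -0.0007], 0.7), ([0.4347, -0.0022, 0.0543], 0.59)]
```

View pics/side2c.png

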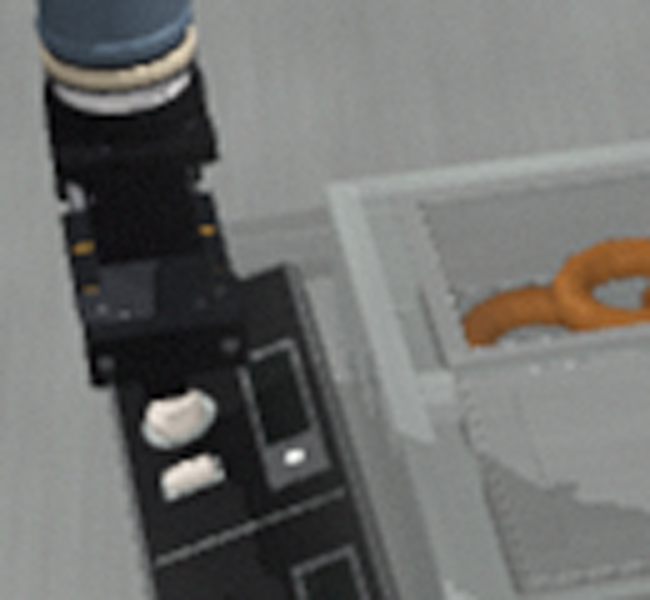

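View pics/wrist2.png

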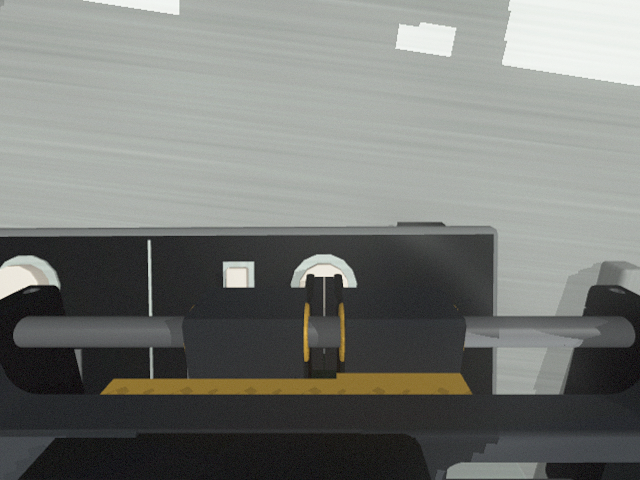

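The fingertips are centred over the start key at wrist view (323,272), well away from the clear key at (237,275). The tips are at z≈0.060. I'll come down in small steps and watch the force.

Request:
send_rows:
  plan:
    - [[0,0,-0.15,0,1],[0,0,-0.1,0,1],[0,0,-0.05,0,1],[0,0,0,0,1],[0,0,0,0,1]]

```text
time_s: 6.1
position: [0.4083, 0.1703, 0.067]
tcp_rot: [[-0.993, -0.114, 0.0], [-0.114, 0.993, 0.0], [-0.0, -0.0, -1.0]]
force: [0.5, -0.1, 1.9]
opening: 0.004
```

Request:
send_rows:
  plan:
    - [[0,0,-0.05,0,1],[0,0,-0.05,0,1],[0,0,0,0,1],[0,0,0,0,1]]

```text
time_s: 6.5
position: [0.4089, 0.1704, 0.0642]
tcp_rot: [[-0.993, -0.114, 0.002], [-0.114, 0.993, 0.0], [-0.002, 0.0, -1.0]]
force: [1.8, 0.7, 3.7]
opening: 0.005
```

Request:
send_rows:
  plan:
    - [[0,0,-0.04,0,1],[0,0,0,0,1],[0,0,0,0,1]]

```text
time_s: 6.8
position: [0.4088, 0.1703, 0.063]
tcp_rot: [[-0.993, -0.114, 0.001], [-0.114, 0.993, 0.0], [-0.001, 0.0, -1.0]]
force: [1.8, 0.0, 5.2]
opening: 0.006
```

Run:
```python
from rig import bot, imaging
import cv2,numpy as np
for i in range(6):
    d=imaging.capture(['wrist','side'][i%2]); s=bot.read_state(); print(s['time_s'],np.round(s['force'],2),np.round(s['position'],4))
    cv2.imwrite(f'pics/p{i}.png',d['img'])
```

```text
6.85 [1.86 0.51 4.93] [0.4086 0.1703 0.063 ]
6.9 [1.5 0.4 4.1] [0.4085 0.1703 0.0629]
6.95 [ 2.49 -0.19  4.2 ] [0.4084 0.1703 0.0629]
7.0 [ 2.23 -0.17  5.01] [0.4083 0.1703 0.0629]
7.05 [ 1.42 -0.16  5.36] [0.4083 0.1703 0.0629]
7.1 [ 1.6  -0.13  4.13] [0.4082 0.1703 0.0629]
```

View pics/p4.png

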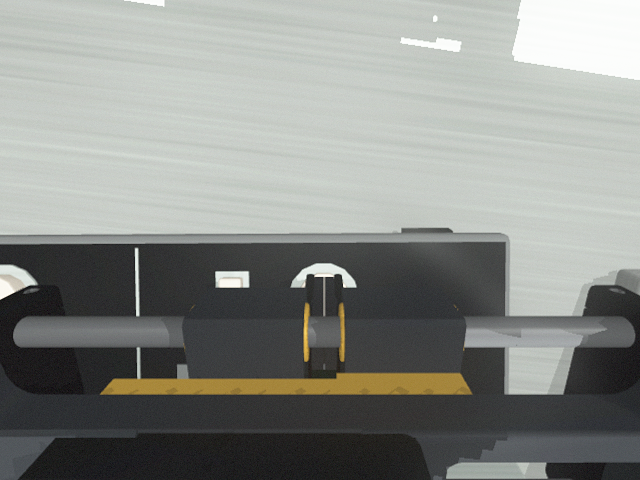

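The force averages about 4.5 N, which the spring law puts at roughly 5 mm of travel, held for more than 0.3 s. I'll press slightly deeper for margin, then lift straight up and away.

Request:
send_rows:
  plan:
    - [[0,0,-0.02,0,1],[0,0,0,0,1],[0,0,0,0,1]]

```text
time_s: 7.4
position: [0.4084, 0.1703, 0.0623]
tcp_rot: [[-0.993, -0.114, 0.0], [-0.114, 0.993, 0.0], [-0.0, -0.0, -1.0]]
force: [2.6, 0.6, 5.6]
opening: 0.01
```

Request:
send_rows:
  plan:
    - [[0,0,0.1,0,1],[0,0,0.2,0,1],[0,0,0.4,0,1],[0,0,0.8,0,1],[0,0,0.9,0,1],[0,0,0.9,0,1],[0,0,0.9,0,1],[0,0,0.9,0,1],[0,0,0.9,0,1],[0,0,0.9,0,1],[0,0,0.5,0,1],[0,0,0,0,1],[0,0,0,0,1],[0,0,0,0,1]]

```text
time_s: 8.8
position: [0.4067, 0.17, 0.2829]
tcp_rot: [[-0.993, -0.114, -0.004], [-0.114, 0.993, -0.001], [0.004, -0.0, -1.0]]
force: [0.9, -0.5, -0.0]
opening: 0.005
```

```bash
python3 look.py 3
```

```text
8.8 [0.40666496 0.17001972 0.28286241] [[-0.993 -0.114 -0.004]
 [-0.114  0.993 -0.001]
 [ 0.004 -0.    -1.   ]] 0.005020387994103241 [ 0.87798168 -0.54831489 -0.01719154]
[[0.0, -0.959, -0.282, 0.078], [1.0, 0.0, -0.0, -0.0], [0.001, -0.282, 0.959, -0.145], [0.0, 0.0, 0.0, 1.0]] [[335.2574125476862, 0.0, 323.7638368967953], [0.0, 335.2574125476862, 239.11927312112272], [0.0, 0.0, 1.0]]
wrist start_left_top [([0.4135, 0.1656, 0.0489], 0.86)]
wrist clear_left_top [([0.4184, 0.1184, 0.0463], 0.58)]
wrist start_middle_top [([0.4346, -0.0047, 0.0478], 0.72)]
scene start_left_top [([0.4116, 0.1702, 0.0482], 0.59)]
scene clear_left_top [([0.419, 0.1201, 0.0463], 0.61)]
scene start_middle_top [([0.4334, -0.0041, 0.0509], 0.52), ([0.4586, -0.2268, 0.048], 0.43)]
side start_left_top [([0.4146, 0.1709, 0.0441], 0.56)]
side clear_left_top [([0.4181, 0.1225, 0.048], 0.36)]
side start_middle_top [([0.4317, -0.0001, 0.0523], 0.56)]
```

View pics/side3.png

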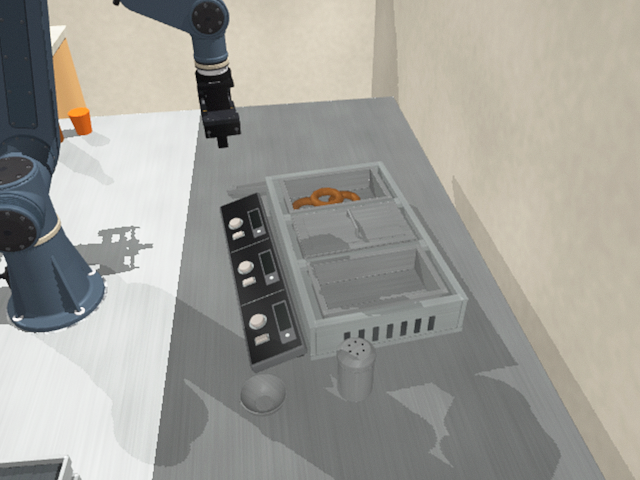

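View pics/wrist3.png

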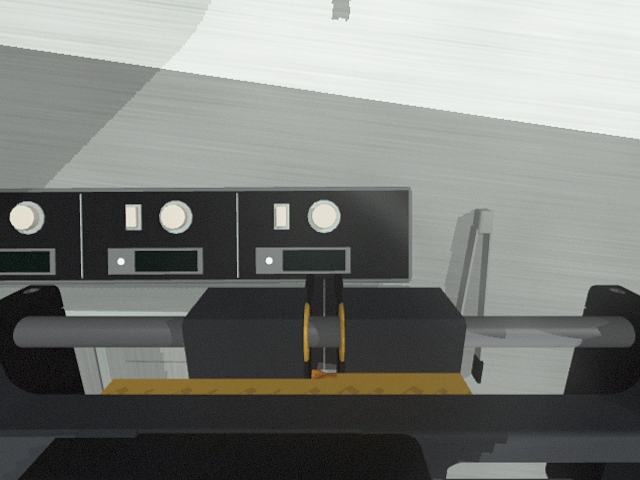

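The side and wrist views show the key back up at wrist (324,216), and the timer and bystanders where they were. The hand is more than 0.2 m clear.

```bash
python3 -c "
from rig import bot
print(bot.hand_in())"
```

```text
the job is handed in; nothing more can be done
None
```

I pressed the left channel's start key, because the rings are in the left pan, and handed the job in about 9 s into the 32 s allowed. `hand_in` gives no verdict, so success rests on the checks below.

- **Press:** I used closed fingertips, straight down. The force held at about 4–5.6 N for more than 0.5 s. By the spring law that is roughly 5 mm of travel, above the 3 mm needed and well under the 20 N limit on the timer. Key travel itself isn't measurable, so this comes from the force.
- **After lifting:** The force went back to about 0. The key measures 44–49 mm high in the three views, the same spread as before the press, and looks fully up.
- **Surroundings:** The timer keys are where they were to within the networks' roughly 4 mm error. The rings, cover, shaker, dish and tongs look unmoved in the pictures, but I did not re-measure their positions. The hand ended about 0.23 m above the key, touching nothing.
- **Disagreements:** The networks gave a few stray detections, such as a "start_left_top" on a ring and "start_middle_top" on the dish. I rejected these because they did not match the pictures or the other views.

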